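# Feed a slide carrier into the slide reader with a push stick

## Task

Take the yellow push stick out of its tray and, touching the black slide carrier with the stick only, push the carrier through the narrow channel under the clear cover of the slide reader until the orange spring catch has snapped in behind it. Push gently, never with more than about 20 N, because the carrier holds a glass slide. Then lay the stick back flat in its tray and let go, leaving the dishes, bottle and rack where they are.

Things in the scene. Friction and masses are not known exactly. Their poses are not given: they have to be found in the camera images.
- guide: Slide reader with feed deck, fixed, placed anew each time. Origin at bench level under the middle of the channel's mouth; x = feed direction, z up. Aluminium deck x -145 to 165, 110 wide, top (channel floor) at z 12. White reader box x 165 to 300, 170 wide, 90 high. Blue funnel walls, 20 above the deck, narrow from 76 apart at x -50 to the mouth; the deck before them is open (mm).
- mouth (a point): Middle of the channel's mouth on the channel floor (guide x 0, z 12 mm); axes as the guide. The straight channel between grey rails is 36.5 mm wide, from x 0 to 165, roofed by a clear cover 64 mm wide, underside 20 and top 24 mm above the floor. The carrier and the stick's blade fit under the cover, the stick's handle does not.
- reader_top (a point): Middle of the reader box's top, 90 mm up. In the channel before it sits the gate (orange catch, steel spring plunger), set to a different, unmeasured depth each time: the catch's square face is at guide x 12 to 55. Plunger: 2 N plus 1.2 N/mm. The catch snaps in 5 mm after the nose meets the plunger (total push 8 to 11 N); 6 mm further the plunger bottoms hard (15 N)
- carrier: Black slide carrier with a glass slide on top, 84 (x) x 34 x 14 mm high, rounded nose at +x, square rear at -x, 40 to 90 g. Origin: centre of the underside. Starts flat on the open deck before the funnel, nose to the reader, off-centre by up to 6 mm and askew by up to 0.12 rad. Once home its origin lies at guide x 54 to 97 mm, by the gate. Over 22 N from the stick cracks the glass
- catch (a joint): Orange spring catch on the channel's +y side: 0 when it stands 5 mm out into the channel, growing (m) as it is pressed aside, 0.002 to 0.005 while the carrier's side holds it back (drag on the push 1 to 4 N). Ramped towards the mouth, square towards the reader. After it snaps in, the plunger presses the carrier back against it
- stick: Yellow push stick, 170 mm long, about 120 g, lying in the tray. Handle block x -30 to 30, 20 wide, 36 mm high, gripped across its width; blade x 30 to 140, 14 wide, 12 mm high, black tip. Origin: centre of the handle's underside (the whole underside is one plane), z up; centre of mass about 10 mm ahead of it
- stick_tip (a point): Centre of the blunt end of the push stick, 140 mm ahead of the stick's origin and 6 mm above its underside.
- tray: Shallow aluminium tray fixed to the bench, 230 (x) x 120 (y) x 8 mm high outside, walls and floor 3 mm thick. Origin: centre of its underside. The stick starts in it with its blade towards the tray's +x, its origin 40 to 60 mm towards -x from the tray's centre.
- dishes: Bystander: stack of culture dishes with red medium, 90 mm diameter, 55 mm high. Origin: centre of the underside.
- bottle: Bystander: amber dropper bottle with a black rubber bulb, 42 mm diameter, 86 mm high. Origin: centre of the underside.
- rack: Bystander: steel staining rack with slides and a wire handle, 90 x 40 x 67 mm high. Origin: centre of the underside.
Things that resemble listed ones, but are neither listed nor needed, are in the scene too. Of the things shaped like the stick, the yellow one is meant. Of the things shaped like the carrier, the black one is meant.

How it is judged (in metres and radians):
On the way, in this order (a step that is already met when the one before it is completed fails the run):
1. the push stick has been lifted out of its tray (z of stick in the frame of tray above 0.012 m), for 0.1 s.
2. the stick has pushed the carrier into the channel so that its side holds the catch back (value of joint catch above 0.0018 m and x of carrier in the frame of guide above -0.025 m and contact force between stick and carrier above 0.3 N), for 0.1 s.
3. the carrier is fully home and the catch has snapped in behind it (x of carrier in the frame of guide above 0.04 m and y of carrier in the frame of guide between -0.004 and 0.004 m and z of carrier in the frame of guide between 0.009 and 0.016 m and angle between the x axis of carrier and the x axis of guide, either way round below 0.08 rad and value of joint catch below 0.0015 m), for 0.1 s.
At the end, for the whole second after the job is handed in: The carrier lies flat in the channel (4 mm, 0.08 rad), its centre over 40 mm past the mouth, the catch out behind it (joint below 1.5 mm); the stick lies flat (0.1 rad), at rest, handle and tip within the tray's outline, handle underside less than 8 mm above the tray's underside (all of step 3 and x of stick in the frame of tray between -0.115 and 0.115 m and y of stick in the frame of tray between -0.06 and 0.06 m and x of stick_tip in the frame of tray between -0.115 and 0.115 m and y of stick_tip in the frame of tray between -0.06 and 0.06 m and z of stick in the frame of tray below 0.008 m and angle between stick's own z axis and vertical below 0.1 rad and linear speed of each of stick, carrier below 0.02 m/s); the robot touches nothing.
It fails at once if the stick presses the carrier with more than 22 N (contact force between stick and carrier above 22 N).
It fails at once if the robot touches the carrier itself (contact force between any of the fingers, the arm and carrier above 0.5 N).
It fails at once if the stack of culture dishes is shifted by more than 20 mm or tipped (distance of dishes from where it was at the start of the episode above 0.02 m or angle between dishes's own z axis and vertical above 0.3 rad).
It fails at once if the dropper bottle is shifted by more than 20 mm or tipped (distance of bottle from where it was at the start of the episode above 0.02 m or angle between bottle's own z axis and vertical above 0.3 rad).
It fails at once if the staining rack is shifted by more than 20 mm or tipped (distance of rack from where it was at the start of the episode above 0.02 m or angle between rack's own z axis and vertical above 0.3 rad).
It also fails if it takes over 64 s, if anything falls off the work surface, if the arm or the gripper's body presses on something with over 40 N, if the wrist force passes 120 N, or if a joint passes its speed limit or range.

## Robot

A 6-joint arm with a two-finger parallel gripper is mounted at the origin on the work surface. World frame = base frame: x ahead of the robot, y to its left, z up, the work surface at z = 0. Lengths are in mm, angles in degrees, forces in N, time in s.
With the tool pointing down it reaches from about 350 to 950 mm from the base axis. Payload 17.4 kg.
Tool frame: the origin (TCP) lies on the centre line of the jaws, within the pads' length; the fingertips stand 14 mm ahead of it and the grasp point (between the pads) lies 5 mm behind it; z points along the fingers, y is the line along which they close (so a half turn about z gives the same grasp; the last joint's range is limited). The gripper opens to 93 mm and grips with 3 to 60 N. Pads are 15 mm wide; open, the fingers measure 128 mm over their backs; the gripper's body (75 mm by 188 mm) begins 65 mm behind the grasp point.
Start: joints at [66.876, 6.646, 82.598, -0, 90.757, -2.166], TCP at [241.453, 630.343, 232.646] pointing down, gripper open.
Joint ranges: [-162.19, 162.19], [-47.58, 125.68], [4.15, 143.07], [-65.23, 245.23], [0.69, 171.88], [-170.13, 170.13]. Speed limits (degrees/s): [108.29, 108.29, 127.2, 180, 180, 180].

## Interface

Orientations are given as a 3x3 rotation matrix whose columns are the frame's x, y, z axes.
In Python, from station import bot, snapshot, calibration gives the robot as it stands. The module is installed in compiled form; this text tells all that it offers.
- The arm moves only by the tool drive_tool, never from a script. Its argument "moves" is a list that holds one entry, the list of rows, each a list of 6 numbers: the shift along the tool's x, y, z in m, then the turn, a rotation vector about the tool's x, y, z in degrees. In form: [[[dx, dy, dz, wx, wy, wz], ...]]. A call has 1 to 10 rows; each row is the pose to reach, as a shift and turn from the pose commanded when the call began, along the tool's axes at that moment; what a row does not reach only later rows make up. A row lasts 1/8 s, in which the tool goes at most 62.5 mm and 10.7 degrees, less where a joint would pass 70% of its speed; a pose out of reach is approached as far as the arm can. A call with a gripper value outside its range is refused whole. "fingers" is the finger opening in m, from 0 to 0.093, set as the call begins (left out, the last holds). The fingers move at their own pace and stop on an object; "grip_force" is the grip in N (left out, the last holds). Time passes only in rows, so rows that repeat a pose let the fingers close. It gives the time, the measured TCP pose, the force, the opening and the grip force at its end, in the units of the state.
- bot.read_state(): the state, without advancing time (a new reading comes with each control period).
- snapshot(name): name is "scene" or "top" or "wrist"; returns the picture (400x640x3 uint8, red, green, blue); there is no depth.
- calibration(name): a dict with "fov_y" (degrees; the focal length in pixels is half the picture's height over the tangent of half this angle, whatever the lens; pixels are square), "cx", "cy" (the principal point, pixels), "world_from_camera" (4x4, takes a point from camera to world coordinates); the wrist camera has in their place "mount" (4x4, takes a point from camera to tool coordinates, whose origin is the TCP and whose axes are the flange's). Camera axes: x right, y up, looking along -z (the intrinsics and any distortion apply to the point x, -y, -z); pixel columns grow to the right and rows downward; lengths in mm; the calibration is good to about 2 mm. A picture is of the moment at which its call begins: read the wrist's pose just before it. calibration takes no time and is no camera call.
- bot.close_job(): hands the job in; it is judged then, once.
The state is a dict: "t": time; "joints": joint angles; "joint_vel": joint speeds; "effort": joint torques, N m; "tool_pos": TCP position; "ee_rot": TCP orientation; "ft_force": force on the tool from outside, world axes, zero at the start; "ft_torque": the same for the moment, N m; "grip_width": opening from 0.0 (shut) to 1.0 (fully open); "gripper_force": force on a finger pad.
Only numpy, scipy, OpenCV 4.12 (cv2) and the standard library are available. Lean on these libraries where they do the work, as an engineer would, in place of code of your own. Each camera call takes 0.05 s, during which the arm holds its last target. There are 200 camera calls.

## Working session

There is one attempt and no reset: what is moved stays moved. The work goes in short steps, Python scripts to look and compute and a tool call to move; the robot and the scene stay as the last step left them, time stands still between calls to the robot, and variables do not carry over. Pictures are saved under pics/ and viewed, at most 10 in all, crops included, and the job is handed in when it is done.

Besides the shell and the picture viewer there is one more tool, called after "Call:" as name([rows], argument=value, ...), one row to a line, values as JSON. drive_tool: Moves the arm, as the interface text tells. Its arguments: {"type":"object","properties":{"moves":{"type":"array"},"fingers":{"type":"number"},"grip_force":{"type":"number"}},"required":["moves"]}

```bash
mkdir -p pics; cat > h.py <<'E'
import numpy as np, cv2
from station import bot, snapshot, calibration
def snap(n,f):
    im=snapshot(n); cv2.imwrite('pics/'+f,im[:,:,::-1]); return im
def K(c): 
    f=200/np.tan(np.radians(c['fov_y'])/2); return f,c['cx'],c['cy']
def W(name,st=None):
    c=calibration(name)
    if 'mount' in c:
        T=np.eye(4);T[:3,:3]=st['ee_rot'];T[:3,3]=st['tool_pos'];return c,T@np.array(c['mount'])
    return c,np.array(c['world_from_camera'])
def ray(name,u,v,st=None):
    c,M=W(name,st);f,cx,cy=K(c)
    d=M[:3,:3]@np.array([(u-cx)/f,-(v-cy)/f,-1]);return M[:3,3],d
def atz(name,u,v,z,st=None):
    o,d=ray(name,u,v,st);return o+d*(z-o[2])/d[2]
def proj(name,p,st=None):
    c,M=W(name,st);f,cx,cy=K(c)
    q=np.linalg.inv(M)@np.r_[p,1];return np.array([cx+f*q[0]/-q[2],cy-f*q[1]/-q[2]])
E
python3 - <<'E'
from h import *
s=bot.read_state();print(s)
for n in('scene','top','wrist'):
    snap(n,n+'0.png');print(n,calibration(n))
a=[cv2.imread(f'pics/{n}0.png') for n in('top','scene')]
E
```

```text
{'t': 0.0, 'joints': array([ 6.68752576e+01,  6.67431016e+00,  8.26362734e+01, -5.57820505e-04,
        9.07556106e+01, -2.16579806e+00]), 'joint_vel': array([ 0.08201257, -0.06127795,  0.03939113, -0.06909516, -0.04954986,
        0.02483767]), 'effort': array([ 7.17918345e-03, -7.21280050e+01, -6.22605085e+01,  7.85719743e-02,
        2.40291090e-02, -8.98861640e-05]), 'tool_pos': array([241.38405251, 630.16273698, 231.89726799]), 'ee_rot': array([[-9.33836926e-01,  3.57698752e-01, -4.44775551e-04],
       [ 3.57699027e-01,  9.33836318e-01, -1.06630281e-03],
       [ 3.39323808e-05, -1.15484872e-03, -9.99999333e-01]]), 'ft_force': array([ 0.48737614, -0.01883292,  0.32899135]), 'ft_torque': array([ 0.00479086,  0.0003696 , -0.00469264]), 'gripper_force': 0.0, 'grip_width': 0.9999505972949175}
scene {'fov_y': 55.044125507031985, 'cx': 319.45872488262336, 'cy': 201.63515399279018, 'world_from_camera': array([[-8.36922212e-01, -4.12676997e-01,  3.59525948e-01,
         9.39016610e+02],
       [ 5.47264310e-01, -6.21442327e-01,  5.60634648e-01,
         5.26561398e+02],
       [-7.9363
[... 341 characters left out ...]
+02],
       [-9.99657701e-01, -1.70414250e-02,  1.98512229e-02,
        -8.21159161e+01],
       [ 1.80081567e-02,  1.02221860e-01,  9.94598611e-01,
         1.14872697e+03],
       [ 0.00000000e+00,  0.00000000e+00,  0.00000000e+00,
         1.00000000e+00]])}
wrist {'fov_y': 59.05840456326004, 'cx': 319.45348599567427, 'cy': 203.52273283628955, 'mount': array([[-2.66354230e-04,  9.69905665e-01,  2.43480861e-01,
         6.75787271e+01],
       [ 9.99999401e-01,  5.16907526e-04, -9.65157867e-04,
         5.56876022e-01],
       [-1.06196917e-03,  2.43480458e-01, -9.69905222e-01,
        -1.52353947e+02],
       [ 0.00000000e+00,  0.00000000e+00,  0.00000000e+00,
         1.00000000e+00]])}
```

View pics/top0.png

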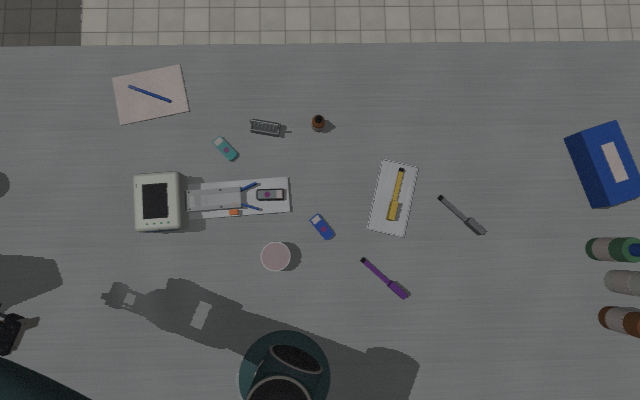

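View pics/scene0.png

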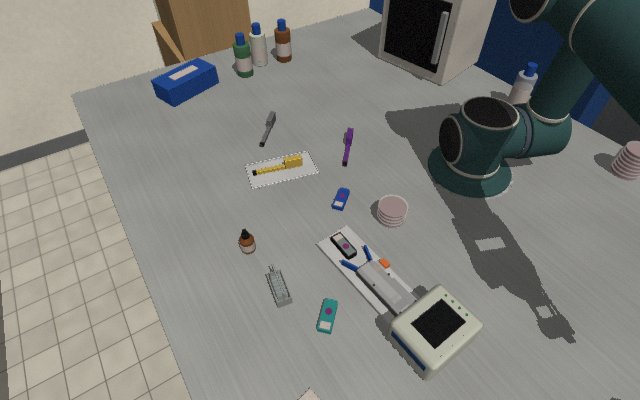

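Top view: stick candidates are yellow in the tray (397,193), grey (462,214) and purple (385,278). Carrier candidates are black on the deck (270,195), blue (322,226) and teal (226,149). I choose the yellow stick and the black carrier. The scene view agrees: yellow stick (280,165), black carrier (343,244).

```bash
python3 - <<'E'
from h import *
np.set_printoptions(precision=1,suppress=True)
def both(a,b):
    o1,d1=ray('top',*a);o2,d2=ray('scene',*b);d1/=np.linalg.norm(d1);d2/=np.linalg.norm(d2)
    A=np.c_[d1,-d2];t=np.linalg.lstsq(A,o2-o1,rcond=None)[0];p=o1+d1*t[0];q=o2+d2*t[1];return (p+q)/2,np.linalg.norm(p-q)
for n,u,v,z in [('handle',394,212,40),('tip',403,170,10),('tray1',384,160,8),('tray2',419,165,8),('tray3',403,237,8),('tray4',368,231,8),('carrier',270,195,26),('deckA',289,178,12),('deckB',291,213,12),('reader1',134,174,90),('reader2',180,172,90),('reader3',184,229,90),('reader4',138,231,90),('bottle',318,122,60),('dishes',276,257,55),('rack',266,128,40),('blue',322,226,10),('purple',385,278,10)]:
    print(n,atz('top',u,v,z))
print(both((394,212),(294,162)),both((270,195),(343,244)),both((403,170),(255,173)))
E
```

```text
handle [ 483.5 -339.7   40. ]
tip [ 618.1 -380.6   10. ]
tray1 [ 651.5 -322.     8. ]
tray2 [ 633.8 -432.7    8. ]
tray3 [ 407.7 -372.     8. ]
tray4 [ 428.3 -263.8    8. ]
carrier [543.6  37.   26. ]
deckA [597.9 -21.1  12. ]
deckB [488.1 -26.1  12. ]
reader1 [603.1 422.2  90. ]
reader2 [606.9 290.2  90. ]
reader3 [441.6 275.7  90. ]
reader4 [438.3 405.8  90. ]
bottle [ 760.8 -113.9   60. ]
dishes [355.9  17.4  55. ]
rack [750.5  46.5  40. ]
blue [ 446.3 -121.3   10. ]
purple [ 283.9 -310.8   10. ]
(array([ 484.1, -345.4,    9.5]), np.float64(4.240593888288421)) (array([545.7,  36.2,  20.8]), np.float64(4.016804875017553)) (array([ 617.5, -381.2,    0.1]), np.float64(6.000769937431301))
```

```bash
python3 - <<'E'
import cv2
im=cv2.imread('pics/wrist0.png');t=cv2.imread('pics/top0.png')
cv2.imwrite('pics/c1.png',cv2.resize(t[140:250,120:430],(800,284),interpolation=cv2.INTER_CUBIC))
import numpy as np
cv2.imwrite('pics/c1.png',np.vstack([cv2.resize(t[140:245,220:430],(640,320),interpolation=cv2.INTER_CUBIC),cv2.resize(im,(448,280)) if 0 else cv2.copyMakeBorder(cv2.resize(im,(448,280)),0,0,0,192,cv2.BORDER_CONSTANT)]))
E
```

```text
(no output)
```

View pics/c1.png

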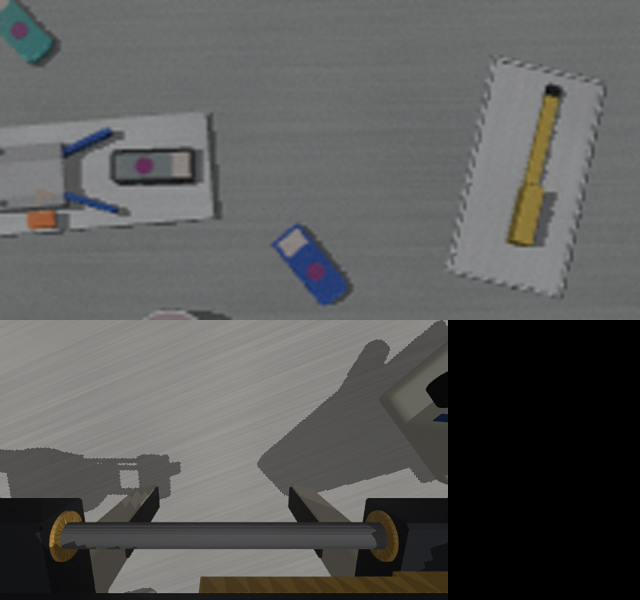

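The crop confirms both choices: the yellow stick with black tip in the tray, and the black-framed carrier on the deck before the blue funnel. Next I move to look down on the guide.

Call:
drive_tool([
  [[-0.05,-0.046,0,0,0,6.5],[-0.09,-0.085,0,0,0,13],[-0.135,-0.127,0,0,0,19.5],[-0.18,-0.17,0,0,0,26],[-0.225,-0.212,0,0,0,32],[-0.27,-0.254,0,0,0,38],[-0.315,-0.297,0,0,0,44],[-0.36,-0.339,0,0,0,50],[-0.405,-0.381,0,0,0,56],[-0.45,-0.424,0,0,0,62]],
], fingers=0.05)

```text
t: 1.4
tool_pos: [510.5, 71.4, 232.7]
ee_rot: [[-0.119, 0.993, 0.0], [0.993, 0.119, 0.0], [0.0, 0.0, -1.0]]
ft_force: [0.5, 1.1, -0.2]
grip_width: 0.539
gripper_force: 0.0
```

```bash
python3 - <<'E'
from h import *
s=bot.read_state();snap('wrist','w1.png');import pickle;pickle.dump(s,open('w1.pkl','wb'));print(s['t'],s['tool_pos'],s['ee_rot'][:,0])
E
```

```text
1.4 [510.46604743  71.44206937 232.72023857] [-1.19111020e-01  9.92880938e-01  9.28605581e-05]
```

View pics/w1.png

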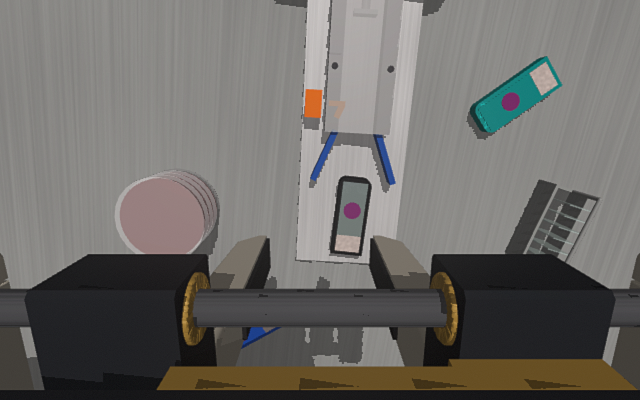

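The wrist view shows the deck's near edge at (297,261) to (397,265), the carrier's rear edge at (332,253) to (360,255) and its nose at (355,178). The cover's mouth edge runs (324,133) to (394,137), and the catch is at (337,105).

```bash
python3 - <<'E'
from h import *
import pickle
np.set_printoptions(precision=1,suppress=True)
s=pickle.load(open('w1.pkl','rb'))
for n,u,v,z in [('deckL',297,261,12),('deckR',397,265,12),('deckLfar',309,5,12),('deckRfar',424,5,12),('coverL',324,133,36),('coverR',394,137,36),('funL',313,182,32),('funR',392,184,32),('cRearL',332,253,26),('cRearR',360,255,26),('cNoseL',341,178,26),('cNoseR',370,180,26),('catch tip',344,103,26),('plunger',365,12,22)]:
    print(n,atz('wrist',u,v,z,s))
# carrier centre height from top/wrist: dot
o1,d1=ray('top',267.5,194.5);o2,d2=ray('wrist',352,211,s)
t=np.linalg.lstsq(np.c_[d1,-d2],o2-o1,rcond=None)[0];print(o1+d1*t[0],o2+d2*t[1])
E
```

```text
deckL [496.3 -23.6  12. ]
deckR [609.9 -15.   12. ]
deckLfar [480.5 239.1  12. ]
deckRfar [589.5 252.1  12. ]
coverL [508.9 122.7  36. ]
coverR [577. 127.  36.]
funL [503.8  72.8  32. ]
funR [583.8  80.2  32. ]
cRearL [533.3  -3.7  26. ]
cRearR [563.8  -2.4  26. ]
cNoseL [532.   79.2  26. ]
cNoseR [562.   80.7  26. ]
catch tip [525.  153.2  26. ]
plunger [533.6 236.7  22. ]
[545.6  45.   22.8] [548.6  45.   23.2]
```

Call:
drive_tool([
  [[-0.045,0,0,0,0,10],[-0.09,0,0,0,0,20],[-0.135,0,0,0,0,30],[-0.18,0,0,0,0,40],[-0.225,0,0,0,0,50],[-0.27,0,0,0,0,60],[-0.315,-0.01,0.005,0,0,70],[-0.35,-0.02,0.01,0,0,80],[-0.38,-0.035,0.015,0,0,90],[-0.41,-0.05,0.02,0,0,100]],
])

```text
t: 2.7
tool_pos: [510.2, -340.6, 212.2]
ee_rot: [[0.998, -0.057, -0.0], [-0.057, -0.998, 0.0], [-0.0, -0.0, -1.0]]
ft_force: [0.6, -0.8, 0.1]
grip_width: 0.54
gripper_force: 0.0
```

```bash
python3 - <<'E'
from h import *
s=bot.read_state();snap('wrist','w2.png');import pickle;pickle.dump(s,open('w2.pkl','wb'));print(s['t'],s['tool_pos'],s['ee_rot'])
E
```

```text
2.7 [ 510.17353294 -340.59792228  212.20032421] [[ 9.98351591e-01 -5.73932448e-02 -3.40443474e-04]
 [-5.73931487e-02 -9.98351614e-01  2.85493745e-04]
 [-3.56267704e-04 -2.65484011e-04 -9.99999901e-01]]
```

View pics/w2.png

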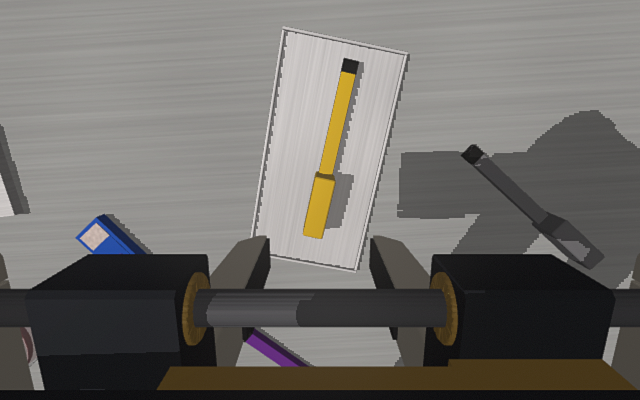

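The stick's handle top is at about (319,205) and the tip end at (350,60). The tray corners are (284,28), (408,53), (357,270) and (252,~240).

```bash
python3 - <<'E'
from h import *
import pickle
np.set_printoptions(precision=1,suppress=True)
s=pickle.load(open('w2.pkl','rb'))
im=cv2.imread('pics/w2.png').astype(int);B,G,R=im[...,0],im[...,1],im[...,2]
m=((R>120)&(B<80)&(G>90));m[245:]=0
for v in (85,110,135,160,172,174,176,178,180,185,200,215,230,234,236,238,240):
    u=np.flatnonzero(m[v]);print(v,(u.min(),u.max(),im[v,int(u.mean())]) if len(u) else None)
for n,u,v,z in [('hfarL',316,178,39),('hfarR',334,181,39),('hnearL',303,235,39),('hnearR',323,238,39),('tipL',344,58,15),('tipR',359,61,15),('t1',284,28,8),('t2',408,54,8),('t3',357,271,8)]:
    print(n,atz('wrist',u,v,z,s))
for a,b in [((390,220),(313,237)),((394,208),(319,207)),((403,168.5),(351,60))]:
    o1,d1=ray('top',*a);o2,d2=ray('wrist',*b,s)
    t=np.linalg.lstsq(np.c_[d1,-d2],o2-o1,rcond=None)[0];print(o1+d1*t[0],o2+d2*t[1])
E
```

```text
85 (np.int64(338), np.int64(352), array([ 43, 166, 206]))
110 (np.int64(333), np.int64(346), array([ 44, 165, 204]))
135 (np.int64(327), np.int64(341), array([ 48, 165, 203]))
160 (np.int64(321), np.int64(335), array([ 48, 164, 202]))
172 (np.int64(319), np.int64(332), array([ 47, 167, 206]))
174 (np.int64(315), np.int64(331), array([ 41,  88, 108]))
176 (np.int64(315), np.int64(315), array([ 50, 103, 125]))
178 (np.int64(314), np.int64(324), array([ 45, 147, 182]))
180 (np.int64(314), np.int64(333), array([ 48, 168, 207]))
185 (np.int64(313), np.int64(334), array([ 45, 164, 203]))
200 (np.int64(310), np.int64(330), array([ 46, 163, 202]))
215 (np.int64(306), np.int64(327), array([ 45, 161, 200]))
230 (np.int64(303), np.int64(323), array([ 43, 159, 198]))
234 (np.int64(303), np.int64(322), array([ 43, 160, 199]))
236 (np.int64(310), np.int64(322), array([ 37, 156, 197]))
238 (np.int64(319), np.int64(321), array([ 59, 144, 179]))
240 None
hfarL [ 520.1 -336.9   39. ]
hfarR [ 516.3 -353.5   39. ]
hnearL [ 464.9 -320.9   39. ]
hnearR [ 460.7 -340.1   39. ]
tipL [ 626.7 -369.    15. ]
tipR [ 623.3 -382.7   15. ]
t1 [ 656.8 -315.1    8. ]
t2 [ 627.7 -429.7    8. ]
t3 [ 409.4 -374.8    8. ]
[ 460.  -328.8   29.9] [ 459.1 -330.1   30.1]
[ 494.9 -338.    49.3] [ 494.7 -338.2   49.3]
[ 618.6 -375.    31.9] [ 622.2 -373.8   32.3]
```

Call:
drive_tool([
  [[-0.01,-0.001,0.03,0,0,6],[-0.02,-0.0015,0.06,0,0,12.2],[-0.02,-0.0015,0.09,0,0,12.2],[-0.02,-0.0015,0.1,0,0,12.2],[-0.02,-0.0015,0.1,0,0,12.2]],
])

```text
t: 3.38
tool_pos: [490.8, -336.9, 112.6]
ee_rot: [[0.965, -0.261, -0.001], [-0.261, -0.965, 0.0], [-0.001, -0.0, -1.0]]
ft_force: [0.2, -0.4, 0.2]
grip_width: 0.541
gripper_force: 0.0
```

```bash
python3 - <<'E'
from h import *
import pickle
np.set_printoptions(precision=2,suppress=True)
s0=pickle.load(open('w2.pkl','rb'))
s=bot.read_state();im=snap('wrist','w3.png').astype(int);pickle.dump(s,open('w3.pkl','wb'));print(s['t'],s['tool_pos'],s['ee_rot'][:,0])
for n,p in [('near',(462.8,-330.5,39)),('far',(518.2,-345.2,39)),('ctr',(490.5,-338,39)),('blade',(540,-351.5,15))]: print(n,proj('wrist',np.array(p),s))
R,G,B=im[...,0],im[...,1],im[...,2]
m=((R>120)&(B<80)&(G>90))
for v in range(0,400,12):
    u=np.flatnonzero(m[v]);print(v,(u.min(),u.max(),len(u)) if len(u) else None)
E
```

```text
3.375 [ 490.82 -336.92  112.64] [ 0.97 -0.26 -0.  ]
near [322.37 258.08]
far [322.11 175.46]
ctr [322.46 217.94]
blade [322.52 137.55]
0 None
12 None
24 (np.int64(314), np.int64(334), 21)
36 (np.int64(314), np.int64(334), 21)
48 (np.int64(314), np.int64(334), 21)
60 (np.int64(314), np.int64(333), 20)
72 (np.int64(314), np.int64(333), 20)
84 (np.int64(314), np.int64(333), 20)
96 (np.int64(314), np.int64(333), 20)
108 (np.int64(314), np.int64(332), 19)
120 (np.int64(314), np.int64(332), 19)
132 (np.int64(313), np.int64(332), 20)
144 (np.int64(313), np.int64(332), 20)
156 (np.int64(313), np.int64(331), 19)
168 None
180 (np.int64(308), np.int64(335), 27)
192 (np.int64(308), np.int64(334), 26)
204 (np.int64(308), np.int64(334), 26)
216 (np.int64(308), np.int64(334), 26)
228 (np.int64(307), np.int64(333), 26)
240 (np.int64(307), np.int64(333), 26)
252 (np.int64(308), np.int64(335), 28)
264 None
276 None
288 None
300 None
312 None
324 None
336 None
348 None
360 None
372 None
384 None
396 None
```

View pics/w3.png

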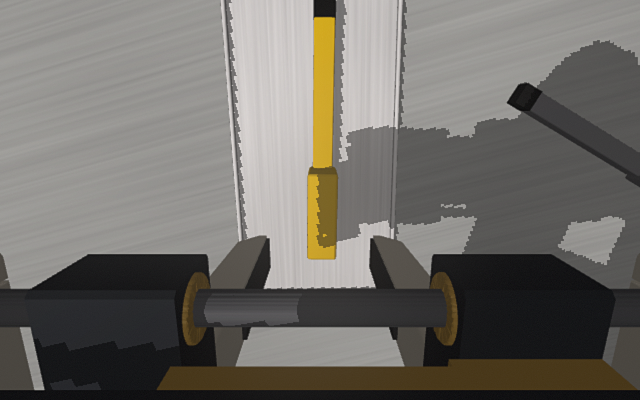

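The gripper is square over the yellow handle (308–337 px wide, rows 172–258). The predicted handle edges match at a top height of z 39, so I go down and grip.

Call:
drive_tool([
  [[0,0,0.04,0,0,0],[0,0,0.075,0,0,0],[0,0,0.088,0,0,0],[0,0,0.09,0,0,0],[0,0,0.09,0,0,0]],
])

```text
t: 4.05
tool_pos: [491.4, -337.6, 24.3]
ee_rot: [[0.965, -0.261, 0.001], [-0.261, -0.965, -0.001], [0.002, 0.001, -1.0]]
ft_force: [0.4, 0.3, -0.4]
grip_width: 0.537
gripper_force: 0.0
```

Call:
drive_tool([
  [[0,0,0,0,0,0],[0,0,0,0,0,0],[0,0,0,0,0,0],[0,0,0,0,0,0],[0,0,0,0,0,0]],
], fingers=0.0, grip_force=50)

```text
t: 4.68
tool_pos: [490.8, -337.2, 22.9]
ee_rot: [[0.965, -0.262, 0.0], [-0.262, -0.965, -0.0], [0.0, 0.0, -1.0]]
ft_force: [-1.1, -1.0, 2.6]
grip_width: 0.211
gripper_force: 49.9
```

Gripped at a width of 19.6 mm. Lift, then swing behind the carrier.

Call:
drive_tool([
  [[0,0,-0.02,0,0,0],[0,0,-0.05,0,0,0],[0,0,-0.07,0,0,0],[0.004,-0.02,-0.08,0,0,-9],[0.008,-0.05,-0.08,0,0,-19],[0.012,-0.08,-0.08,0,0,-29],[0.016,-0.11,-0.08,0,0,-39],[0.02,-0.14,-0.08,0,0,-49],[0.023,-0.165,-0.08,0,0,-59],[0.026,-0.181,-0.08,0,0,-69]],
])

```text
t: 5.92
tool_pos: [563.5, -168.1, 103.3]
ee_rot: [[0.585, 0.811, 0.0], [0.811, -0.585, 0.0], [0.0, 0.0, -1.0]]
ft_force: [-0.3, 0.3, -1.5]
grip_width: 0.209
gripper_force: 49.9
```

Call:
drive_tool([
  [[0,0,0,0,0,-10],[0,0,0,0,0,-20],[0,0,0,0,0,-30],[0,0,0,0,0,-38],[0,0,0,0,0,-40.2],[0,0,0,0,0,-40.2]],
])

```text
t: 6.68
tool_pos: [563.2, -169.2, 103.1]
ee_rot: [[-0.07, 0.998, 0.0], [0.998, 0.07, -0.0], [-0.0, 0.0, -1.0]]
ft_force: [-0.3, 0.0, -1.7]
grip_width: 0.213
gripper_force: 49.9
```

```bash
python3 - <<'E'
from h import *
import pickle
s=bot.read_state();im=snap('wrist','w4.png');pickle.dump(s,open('w4.pkl','wb'));print(s['t'],s['tool_pos'],s['ee_rot'],s['ft_force'],s['grip_width'])
E
```

```text
6.675 [ 563.19162583 -169.16847639  103.14417918] [[-7.00897773e-02  9.97540660e-01  2.35904708e-04]
 [ 9.97540686e-01  7.00897894e-02 -4.37790798e-05]
 [-6.02059235e-05  2.32256079e-04 -9.99999971e-01]] [-0.34742429  0.01536021 -1.68379157] 0.2127861247077514
```

View pics/w4.png

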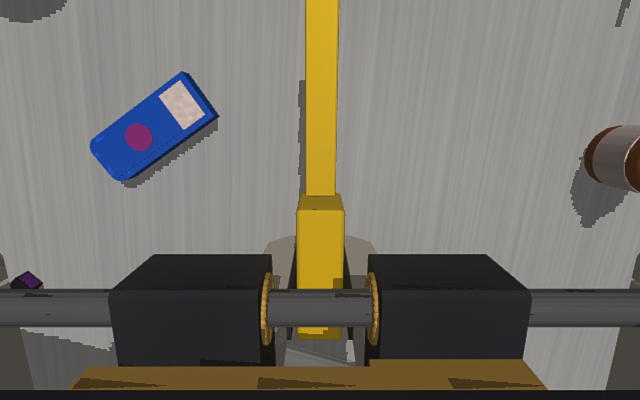

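The stick is straight in the grip, with the handle at columns 297–344 and the blade at 305–338. Lower and approach.

Call:
drive_tool([
  [[0,0,0.03,0,0,0],[0,0,0.055,0,0,0],[0,0,0.066,0,0,0],[0,0,0.0685,0,0,0],[0,0,0.0685,0,0,0],[0.005,0,0.0685,0,0,0],[0.01,0,0.0685,0,0,0],[0.012,0,0.0685,0,0,0],[0.012,0,0.0685,0,0,0]],
])

```text
t: 7.85
tool_pos: [562.4, -157.0, 34.2]
ee_rot: [[-0.071, 0.997, 0.0], [0.997, 0.071, -0.0], [-0.0, 0.0, -1.0]]
ft_force: [-0.4, 0.2, -1.1]
grip_width: 0.215
gripper_force: 49.9
```

Call:
drive_tool([
  [[0.002,0,0,0,0,0],[0.004,0,0,0,0,0],[0.006,0,0,0,0,0],[0.008,0,0,0,0,0],[0.01,0,0,0,0,0],[0.012,0,0,0,0,0],[0.014,0,0,0,0,0],[0.017,0,0,0,0,0],[0.02,0,0,0,0,0],[0.023,0,0,0,0,0]],
])

```text
t: 9.1
tool_pos: [560.7, -134.0, 34.1]
ee_rot: [[-0.07, 0.998, 0.0], [0.998, 0.07, 0.0], [0.0, 0.0, -1.0]]
ft_force: [-0.2, -0.0, -2.1]
grip_width: 0.211
gripper_force: 49.9
```

```bash
python3 - <<'E'
from h import *
s=bot.read_state();a=snap('top','t5.png');b=snap('scene','s5.png');print(s['t'],s['tool_pos'],s['ft_force'])
A=cv2.resize(a[150:240,125:325,::-1],(800,360),interpolation=cv2.INTER_CUBIC)
B=cv2.resize(b[190:300,280:480,::-1],(436,240),interpolation=cv2.INTER_CUBIC)
cv2.imwrite('pics/c5.png',np.vstack([A,cv2.copyMakeBorder(B,0,0,0,364,cv2.BORDER_CONSTANT)]))
E
```

```text
9.1 [ 560.70637945 -134.03537609   34.14694119] [-0.24133981 -0.02354653 -2.08927181]
```

View pics/c5.png

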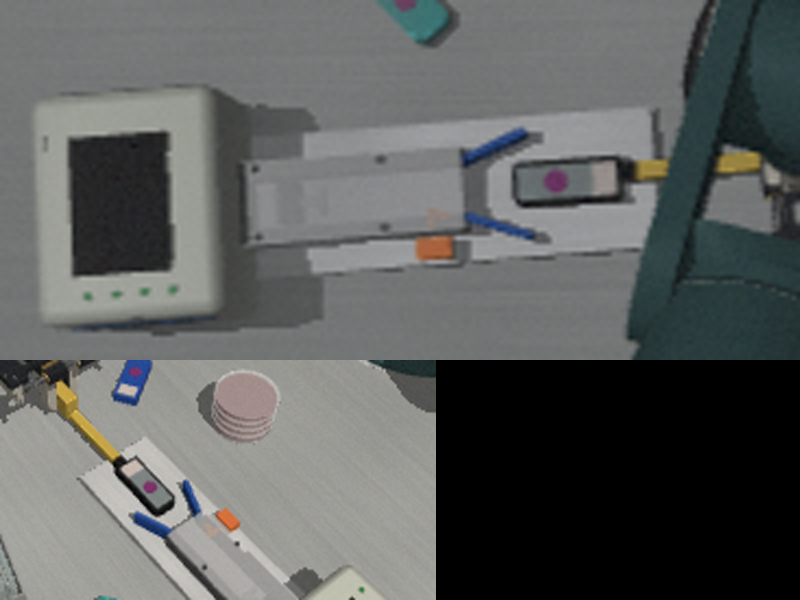

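The crop shows the tip touching the carrier's rear at (625,168), while the rear's middle is at (622,180). The stick therefore looks offset towards guide −y, so I check the numbers before pushing.

```bash
python3 - <<'E'
from h import *
print('pred tip top',proj('top',np.array([550.9,5.7,27])),'scene',proj('scene',np.array([550.9,5.7,27])))
t=cv2.imread('pics/t5.png')
def sub(u,v0,v1): 
    print(u,[int(x) for x in t[v0:v1,u].sum(1)//3])
for u in (272,277,279,281,283,286): sub(u,182,206)
a=lambda u,v,z:np.round(atz('top',u,v,z),1)
print('stick at u=286 v',a(286,192.3,27),'carrier rear',a(280,195,26),'nose',a(253.5,197,26))
for u in(210,240,260,280,285):
    g=t[150:245,u].sum(1)//3; e=np.abs(np.diff(g.astype(int))); print(u,[(int(150+i),int(e[i])) for i in np.flatnonzero(e>25)])
E
```

```text
pred tip top [280.15366171 192.41564239] scene [336.01333929 236.24777633]
272 [154, 153, 154, 153, 152, 152, 151, 66, 74, 112, 115, 113, 110, 111, 112, 112, 109, 37, 23, 150, 152, 153, 151, 150]
277 [150, 153, 152, 151, 150, 151, 150, 42, 112, 138, 143, 145, 145, 142, 145, 141, 108, 34, 51, 150, 155, 151, 152, 151]
279 [153, 149, 151, 149, 150, 150, 129, 54, 34, 28, 51, 54, 52, 69, 76, 78, 55, 25, 56, 150, 155, 153, 150, 153]
281 [151, 151, 150, 146, 151, 149, 149, 94, 58, 33, 29, 20, 28, 53, 91, 91, 77, 78, 88, 153, 154, 152, 152, 154]
283 [149, 150, 151, 148, 149, 149, 149, 149, 73, 42, 43, 44, 43, 56, 151, 152, 154, 112, 109, 152, 154, 151, 153, 154]
286 [148, 148, 147, 146, 147, 150, 148, 150, 126, 114, 117, 118, 80, 93, 150, 151, 154, 150, 153, 155, 152, 153, 153, 153]
stick at u=286 v [551.  -12.2  27. ] carrier rear [543.    6.3  26. ] nose [538.2  87.5  26. ]
210 [(209, 29), (210, 66), (217, 58)]
240 [(179, 28), (186, 65), (191, 29), (206, 48), (208, 76), (209, 59), (216, 33)]
260 [(178, 27), (182, 40), (185, 40), (189, 91), (191, 32), (199, 57), (201, 107), (207, 58), (210, 52), (213, 83), (214, 45)]
280 [(188, 60), (189, 49), (199, 26), (200, 78), (211, 46), (241, 30), (242, 26)]
285 [(195, 67), (211, 42)]
```

```bash
python3 - <<'E'
from h import *
a=lambda u,v,z:atz('top',u,v,z)[:2]
A=a(287.5,194.75,12);B=a(202.5,200.4,12);C=a(241,197.75,36)
d=(B-A)/np.linalg.norm(B-A);n=np.array([-d[1],d[0]])
print(A,B,C,np.degrees(np.arctan2(d[1],d[0])))
for nm,p in [('cover',C),('tip',np.array([550.9,5.7])),('rear',a(280,194.8,26)),('nose',a(253.5,197,26))]: print(nm,'x',(p-A)@d-145,'y',(p-A)@n)
t=cv2.imread('pics/t5.png')
cv2.imwrite('pics/c6.png',np.hstack([cv2.resize(t[182:206,246:296],(800,384),interpolation=cv2.INTER_NEAREST)]))
E
```

```text
[545.22102301 -15.86889982] [531.997614   246.81282146] [535.32883208 123.76763396] 92.88183930850214
cover x -5.042714980160639 y 2.859261322203106
tip x -123.74389584359201 y -6.756201226448063
rear x -122.76514300547932 y 0.44435298662336864
nose x -41.45759804036308 y 1.7989204949629904
```

View pics/c6.png

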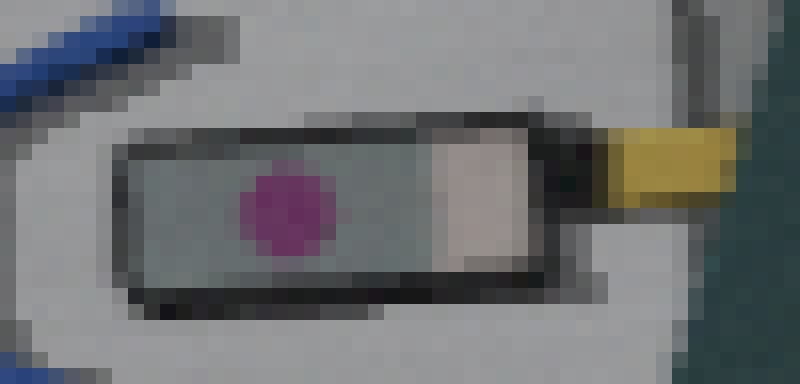

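The tip is about 6–7 mm towards guide −y of the rear's middle. I back off, shift over and push on.

Call:
drive_tool([
  [[-0.003,0,0,0,0,0],[-0.006,0,0,0,0,0],[-0.006,-0.004,0,0,0,0],[-0.006,-0.007,0,0,0,0],[-0.004,-0.007,0,0,0,0],[-0.002,-0.007,0,0,0,0],[0,-0.007,0,0,0,0],[0.003,-0.007,0,0,0,0],[0.006,-0.007,0,0,0,0],[0.009,-0.007,0,0,0,0]],
])

```text
t: 10.45
tool_pos: [553.1, -125.5, 34.1]
ee_rot: [[-0.071, 0.998, -0.0], [0.998, 0.071, 0.0], [0.0, -0.0, -1.0]]
ft_force: [-0.4, -0.3, -1.6]
grip_width: 0.21
gripper_force: 49.9
```

Call:
drive_tool([
  [[0.003,0,0,0,0,0],[0.006,0,0,0,0,0],[0.009,0,0,0,0,0],[0.012,0,0,0,0,0],[0.015,0,0,0,0,0],[0.018,0,0,0,0,0],[0.021,0,0,0,0,0],[0.024,0,0,0,0,0],[0.026,0,0,0,0,0],[0.028,0,0,0,0,0]],
])

```text
t: 11.7
tool_pos: [551.1, -97.7, 34.1]
ee_rot: [[-0.07, 0.998, -0.0], [0.998, 0.07, 0.0], [0.0, -0.0, -1.0]]
ft_force: [-0.3, -0.6, -1.2]
grip_width: 0.209
gripper_force: 49.9
```

```bash
python3 - <<'E'
from h import *
s=bot.read_state();a=snap('top','t6.png');b=snap('wrist','w6.png');print(s['t'],s['tool_pos'],s['ft_force'])
A=cv2.resize(a[170:220,200:300,::-1],(800,400),interpolation=cv2.INTER_CUBIC)
B=cv2.resize(b[:150,160:480,::-1],(400,188))
cv2.imwrite('pics/c7.png',np.vstack([A,cv2.copyMakeBorder(B,0,0,0,400,cv2.BORDER_CONSTANT)]))
E
```

```text
11.7 [551.11602145 -97.71088416  34.14018725] [-0.29853021 -0.56042275 -1.22283017]
```

View pics/c7.png

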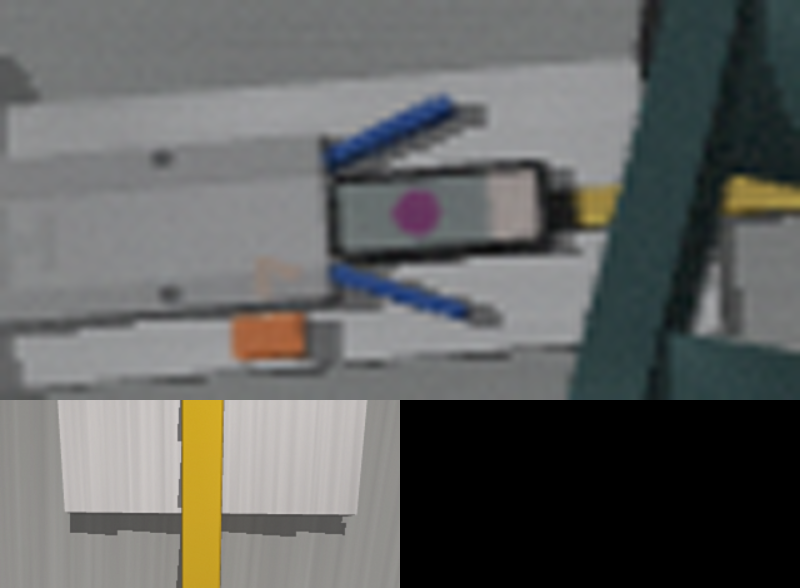

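The carrier is square in the mouth: its nose is at (333,215) in the crop, with the stick centred behind it. Continue pushing.

Call:
drive_tool([
  [[0.002,0,0,0,0,0],[0.004,0,0,0,0,0],[0.006,0,0,0,0,0],[0.008,0,0,0,0,0],[0.01,0,0,0,0,0],[0.012,0,0,0,0,0],[0.014,0,0,0,0,0],[0.016,0,0,0,0,0],[0.018,0,0,0,0,0],[0.02,0,0,0,0,0]],
])

```text
t: 13.05
tool_pos: [549.7, -77.8, 34.1]
ee_rot: [[-0.07, 0.998, -0.0], [0.998, 0.07, -0.0], [-0.0, -0.0, -1.0]]
ft_force: [-0.2, -0.4, -1.0]
grip_width: 0.21
gripper_force: 49.9
```

Call:
drive_tool([
  [[0.002,0,0,0,0,0],[0.004,0,0,0,0,0],[0.006,0,0,0,0,0],[0.008,0,0,0,0,0],[0.01,0,0,0,0,0],[0.012,0,0,0,0,0],[0.014,0,0,0,0,0],[0.016,0,0,0,0,0],[0.018,0,0,0,0,0],[0.02,0,0,0,0,0]],
])

```text
t: 14.3
tool_pos: [548.3, -57.8, 34.2]
ee_rot: [[-0.071, 0.998, 0.0], [0.998, 0.071, 0.0], [0.0, 0.0, -1.0]]
ft_force: [0.2, -1.0, -0.8]
grip_width: 0.209
gripper_force: 49.9
```

Call:
drive_tool([
  [[0.0025,0,0,0,0,0],[0.005,0,0,0,0,0],[0.0075,0,0,0,0,0],[0.01,0,0,0,0,0],[0.0125,0,0,0,0,0],[0.015,0,0,0,0,0],[0.0175,0,0,0,0,0],[0.02,0,0,0,0,0],[0.0225,0,0,0,0,0],[0.025,0,0,0,0,0]],
])

```text
t: 15.55
tool_pos: [546.6, -32.8, 34.2]
ee_rot: [[-0.07, 0.998, 0.0], [0.998, 0.07, 0.0], [0.0, 0.0, -1.0]]
ft_force: [-0.6, -1.2, -1.0]
grip_width: 0.211
gripper_force: 49.9
```

Call:
drive_tool([
  [[0.0025,0,0,0,0,0],[0.005,0,0,0,0,0],[0.0075,0,0,0,0,0],[0.01,0,0,0,0,0],[0.0125,0,0,0,0,0],[0.015,0,0,0,0,0],[0.0175,0,0,0,0,0],[0.02,0,0,0,0,0],[0.0225,0,0,0,0,0],[0.025,0,0,0,0,0]],
])

```text
t: 16.8
tool_pos: [544.8, -7.9, 34.1]
ee_rot: [[-0.07, 0.998, -0.0], [0.998, 0.07, -0.0], [-0.0, -0.0, -1.0]]
ft_force: [1.0, -0.9, -1.0]
grip_width: 0.213
gripper_force: 49.9
```

Call:
drive_tool([
  [[0.0015,0,0,0,0,0],[0.003,0,0,0,0,0],[0.0045,0,0,0,0,0],[0.006,0,0,0,0,0],[0.0075,0,0,0,0,0],[0.009,0,0,0,0,0],[0.0105,0,0,0,0,0],[0.012,0,0,0,0,0],[0.0135,0,0,0,0,0],[0.015,0,0,0,0,0]],
])

```text
t: 18.05
tool_pos: [543.7, 7.0, 34.1]
ee_rot: [[-0.07, 0.998, -0.0], [0.998, 0.07, 0.0], [0.0, -0.0, -1.0]]
ft_force: [0.5, -1.1, -1.3]
grip_width: 0.214
gripper_force: 49.9
```

```bash
python3 - <<'E'
from h import *
s=bot.read_state();a=snap('top','t7.png');b=snap('wrist','w7.png');print(s['t'],s['tool_pos'],s['ft_force'])
A=cv2.resize(a[170:220,180:280,::-1],(600,300),interpolation=cv2.INTER_CUBIC)
B=cv2.resize(b[:200,160:480,::-1],(480,300))
cv2.imwrite('pics/c8.png',np.vstack([A,cv2.copyMakeBorder(B,0,0,0,120,cv2.BORDER_CONSTANT)]))
E
```

```text
18.05 [543.72151109   7.00776282  34.1343243 ] [ 0.49405493 -1.13881525 -1.29447305]
```

View pics/c8.png

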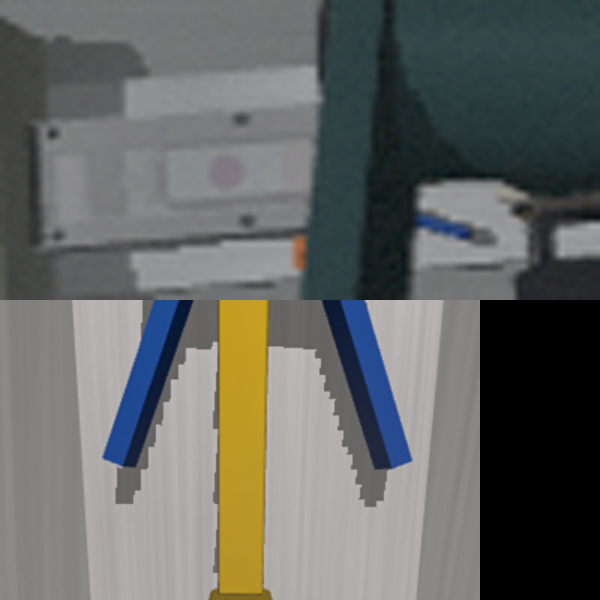

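The carrier is well under the cover, nose at about crop (165,170), with the blade centred between the funnel walls. That was my last picture, one over the viewing limit of 10. From here I go by force and numbers.

Call:
drive_tool([
  [[0.001,0,0,0,0,0],[0.002,0,0,0,0,0],[0.003,0,0,0,0,0],[0.004,0,0,0,0,0],[0.005,0,0,0,0,0]],
])

```text
t: 18.77
tool_pos: [543.4, 11.7, 34.2]
ee_rot: [[-0.07, 0.998, 0.0], [0.998, 0.07, -0.001], [-0.001, 0.0, -1.0]]
ft_force: [0.4, -5.2, 0.3]
grip_width: 0.21
gripper_force: 49.9
```

Call:
drive_tool([
  [[0.001,0,0,0,0,0],[0.002,0,0,0,0,0],[0.003,0,0,0,0,0],[0.003,0,0,0,0,0]],
])

```text
t: 19.27
tool_pos: [543.2, 14.6, 34.2]
ee_rot: [[-0.07, 0.998, 0.0], [0.998, 0.07, -0.001], [-0.001, 0.0, -1.0]]
ft_force: [-0.6, -5.2, -1.0]
grip_width: 0.208
gripper_force: 49.9
```

Call:
drive_tool([
  [[0.0005,0,0,0,0,0],[0.001,0,0,0,0,0],[0.001,0,0,0,0,0]],
])

```text
t: 19.65
tool_pos: [543.2, 15.4, 34.2]
ee_rot: [[-0.07, 0.998, 0.0], [0.998, 0.07, -0.001], [-0.001, 0.0, -1.0]]
ft_force: [-0.1, -7.9, 1.1]
grip_width: 0.215
gripper_force: 49.9
```

Call:
drive_tool([
  [[0.0005,0,0,0,0,0],[0.001,0,0,0,0,0],[0.001,0,0,0,0,0]],
])

```text
t: 20.02
tool_pos: [543.1, 16.2, 34.3]
ee_rot: [[-0.07, 0.998, 0.0], [0.998, 0.07, -0.001], [-0.001, 0.0, -1.0]]
ft_force: [1.0, -9.0, -1.4]
grip_width: 0.213
gripper_force: 49.9
```

Call:
drive_tool([
  [[0.0005,0,0,0,0,0],[0.001,0,0,0,0,0],[0.001,0,0,0,0,0]],
])

```text
t: 20.4
tool_pos: [543.1, 17.1, 34.3]
ee_rot: [[-0.07, 0.998, 0.0], [0.998, 0.07, -0.002], [-0.002, 0.0, -1.0]]
ft_force: [-0.6, -11.0, 0.4]
grip_width: 0.21
gripper_force: 49.9
```

```bash
cat > ck.py <<'E'
from h import *
import sys
F=[];P=[]
for i in range(6):
    s=bot.read_state();F.append(s['ft_force']);P.append(s['tool_pos']);im=snapshot('scene')
print(s['t'],np.mean(F,0),np.std(F,0),np.mean(P,0))
cv2.imwrite('pics/'+sys.argv[1],im[:,:,::-1])
# catch region in scene: orange centroid & count (button: strong; through cover: pale)
for f in ('s5.png',sys.argv[1]):
    a=cv2.imread('pics/'+f).astype(int)[250:285,350:400];d=a[...,2]-a[...,0]
    for th in (25,80):
        y,x=np.nonzero(d>th);print(f,th,len(x),x.mean()+350 if len(x) else 0,y.mean()+250 if len(x) else 0)
    if 1:
        y0,x0=proj('scene',np.array([522,153,26]))[::-1].astype(int);print(x0,y0);print((cv2.imread('pics/'+f).astype(int)[y0-6:y0+8,x0-12:x0+10]@np.array([-1,0,1])))
E
python3 ck.py s8.png
```

```text
20.65 [  0.37443745 -10.57381594   0.03720018] [0.73322407 0.3836174  0.39478573] [543.0775336   17.12454527  34.31850515]
s5.png 25 107 382.53271028037386 263.89719626168227
s5.png 80 59 384.1525423728814 262.7118644067797
376 269
[[  5   3   4   5   5  -7  -8   2   4   3   6   4   4   6   6  29  50 114
  156 157 158 157]
 [  3   4   6   4   7   3  -2   4   4   7   2  15   3   4   4   8  27  53
  113 158 157 156]
 [  4   6   5   5   4   5   3   3   3  10  31  33  16   3   3   4   9  28
   54 114 157 157]
 [  6   5   4   5   5   4   5   7   4   9  33  35  31   3   6  16  16   8
   27  54 114 158]
 [  3   5   5   4   5   4   3   6   5   5  24  34  34  23  30  33  31  12
   10  29  53 121]
 [  5   5   3   6   5   5   5   4   6   6  17  32  36  34  34  33  31   7
    4   6  28  56]
 [  6   4   6   6   4   4   3   5   4   3   6  29  35  34  32  20   8   6
    6   4   9  25]
 [  5   6   5   4   4   6   5   5   5   6   4  19  32  31  18   5   5   3
    6   5   8   8]
 [  4   4   5   4   6   4   5   4   7   7   5   8  13   6   6   5   4   4
    4   4   5   5]
 [  5   6   6   3   6   4   4  
[... 1148 characters left out ...]
5  31  33  35  33  18   8   4
    3   4  10  24]
 [  5   6  17  26  27  31  19   9   6   6   3  14  31  30  19   7   4   6
    5   2   6   7]
 [  5   5   7  17  26  23   6   2   4   4   2   5  13   9   5   5   4   5
    4   4   4   5]
 [  5   6   6   5  18  21   4   4   4   3   3   4   3   4   6   2   5   3
    4   4   3   5]
 [  4   3   5   5   5   7   4   3   4   2   3   5   4   9   7   3   4   2
    2   4   3   4]
 [  6   2   4   4   5   4   4   4   4   3   4   4   9   7   7   8   5   3
    4   2   3   4]
 [  4   3   4   4   4   4   4   6   5   6   8   8   7   8   9   7   7   4
    4   4   5   5]
 [  4   6   4   5   4   4   3   3   5   7   9   9   8   8   9   8   7   4
    4   4   4   4]]
```

The scene pixels at the catch match those at the start (fully out) with the blade behind the carrier, and the averaged push is 10.6 N. So the catch has snapped in. Withdraw straight back and lift.

Call:
drive_tool([
  [[-0.003,0,0,0,0,0],[-0.01,0,0,0,0,0],[-0.025,0,0,0,0,0],[-0.045,0,0,0,0,0],[-0.065,0,0,0,0,0],[-0.085,0,0,0,0,0],[-0.1,0,-0.01,0,0,0],[-0.11,0,-0.04,0,0,0],[-0.11,0,-0.07,0,0,0],[-0.11,0,-0.08,0,0,0]],
])

```text
t: 21.95
tool_pos: [551.5, -92.5, 116.5]
ee_rot: [[-0.07, 0.998, 0.003], [0.998, 0.07, -0.001], [-0.001, 0.003, -1.0]]
ft_force: [0.6, 0.6, -1.4]
grip_width: 0.214
gripper_force: 49.9
```

```bash
python3 ck.py s9.png | head -5; python3 - <<'E'
from h import *
a=snapshot('top');cv2.imwrite('pics/t9.png',a[:,:,::-1]);s=bot.read_state();print(s['tool_pos'],s['ee_rot'][:,0])
# dark magenta dot on slide (R-G) -> carrier position
for z,f in ((26,'t5.png'),(26,'t9.png')):
    b=cv2.imread('pics/'+f).astype(int)[180:215,200:300];d=b[...,2]-b[...,1];th=max(12,d.max()*.5);
    n,l,st,c=cv2.connectedComponentsWithStats(((d>th)&(b[...,0]>b[...,1]+4)).astype(np.uint8))
    print(f,[(st[i,4],c[i]+[200,180],atz('top',*(c[i]+[200,180]),z)[:2]) for i in range(1,n) if st[i,4]>3])
E
```

```text
22.2 [-0.17732827 -0.02372923 -0.78604424] [0.51145232 0.45673532 1.05226068] [550.86946218 -92.0829113  114.68402856]
s5.png 25 107 382.53271028037386 263.89719626168227
s5.png 80 59 384.1525423728814 262.7118644067797
376 269
[[  5   3   4   5   5  -7  -8   2   4   3   6   4   4   6   6  29  50 114
[550.27191492 -91.68227173 112.96298201] [-7.06354106e-02  9.97502078e-01  4.92164847e-04]
t5.png [(np.int32(22), array([263.45454545, 194.86363636]), array([544.3088969 ,  56.99261083]))]
t9.png []
```

```bash
python3 - <<'E'
from h import *
for f in ('t7.png','t9.png'):
    b=cv2.imread('pics/'+f).astype(int)[190:208,200:235];d=(b[...,2]+b[...,0])/2-b[...,1];y,x=np.nonzero(d>d.max()*.6);print(f,d.max(),len(x),x.mean()+200,y.mean()+190,atz('top',x.mean()+200,y.mean()+190,26))
c=[cv2.imread('pics/'+f).astype(int)[262:280,373:388] for f in('s5.png','s9.png')]
print(np.abs(c[0]-c[1]).max(2))
E
```

```text
t7.png 8.5 22 216.9090909090909 198.0909090909091 [536.7335354  199.02571194  26.        ]
t9.png 9.0 21 214.8095238095238 198.14285714285714 [536.68130191 205.41383801  26.        ]
[[ 2  2  3  2  2  3  3  3  2  2  5  3  5  4  6]
 [ 2  3  1  3  2  1  2  2  2  3  4  4  2  4  3]
 [ 4  1  3  3  5  1  1  2  2  5  3  7  1  1  1]
 [ 4  2  4  1  1  2  6  1  3  1  5  1  3  4  1]
 [ 2  1  1  5  3  2  3  2  2  2  2  7  2  6  4]
 [ 3  2  3  3  1  2  3  3  3  1  6  1  2  3  2]
 [ 0  3  2  5  2  4  3  2  7  7  1  3  3  6  4]
 [ 2  3  2  6  2  4  2  2  4  2  2  3  6  2  4]
 [ 3  2  2 10 14  2  1  2  3  5  1  1  1  3  2]
 [ 3  4 14 25  7  5  2  1  4  2  1  4  3  3  4]
 [ 8 21 29 11  9 10  5  3  1  1  2  7  0  1  1]
 [29 17  6  5  2  8  8  8  2  4  2  2  0  4  4]
 [19  6  5  4  2  3  7  9  6  0  2  4  2  2  2]
 [ 3  3  5  5  1  4  1  2  9  9  5  4  4  2  4]
 [ 4  2  6  5  3  6  2  5  4 16 10  3  3  4  1]
 [ 3  4  2  2  6  3  2  6  6  2 11  5  2  4  1]
 [ 7  5  3  3  6  4  4  7  5  2  5 13  5  2  1]
 [ 3  6  2  3  2  3  2  5  4  6  7  6 15  7  2]]
```

Call:
drive_tool([
  [[-0.02,0,0,0,0,10],[-0.05,0,0,0,0,20],[-0.08,0,0,0,0,30],[-0.11,-0.005,0,0,0,40],[-0.14,-0.012,0,0,0,50],[-0.17,-0.02,0,0,0,60],[-0.2,-0.028,0,0,0,70],[-0.22,-0.035,0,0,0,80],[-0.235,-0.04,0,0,0,90],[-0.24,-0.042,0,0,0,100]],
])

```text
t: 23.55
tool_pos: [525.2, -334.9, 113.1]
ee_rot: [[0.994, -0.11, -0.001], [-0.11, -0.994, 0.001], [-0.001, -0.001, -1.0]]
ft_force: [0.1, 0.5, -2.0]
grip_width: 0.211
gripper_force: 49.9
```

The carrier is held home: origin at about guide x 71, catch unchanged from fully out. Now lay the stick back at its pick-up pose.

Call:
drive_tool([
  [[-0.015,0.003,0,0,0,4],[-0.034,0.006,0,0,0,8.9],[-0.034,0.006,0.02,0,0,8.9],[-0.034,0.006,0.05,0,0,8.9],[-0.034,0.006,0.07,0,0,8.9],[-0.034,0.006,0.08,0,0,8.9],[-0.034,0.006,0.085,0,0,8.9],[-0.034,0.006,0.088,0,0,8.9],[-0.034,0.006,0.089,0,0,8.9],[-0.034,0.006,0.089,0,0,8.9]],
])

```text
t: 24.8
tool_pos: [491.4, -336.8, 25.6]
ee_rot: [[0.967, -0.256, 0.001], [-0.256, -0.967, -0.0], [0.001, 0.0, -1.0]]
ft_force: [-0.1, -0.0, -1.5]
grip_width: 0.213
gripper_force: 49.9
```

Call:
drive_tool([
  [[0,0,0.0005,0,0,0],[0,0,0.0008,0,0,0],[0,0,0.0008,0,0,0]],
])

```text
t: 25.18
tool_pos: [491.3, -336.7, 24.4]
ee_rot: [[0.967, -0.256, -0.0], [-0.256, -0.967, -0.0], [0.0, 0.0, -1.0]]
ft_force: [-0.0, -0.7, -1.8]
grip_width: 0.211
gripper_force: 49.9
```

Call:
drive_tool([
  [[0,0,0.0008,0,0,0],[0,0,0.0013,0,0,0],[0,0,0.0013,0,0,0],[0,0,0.0013,0,0,0]],
])

```text
t: 25.68
tool_pos: [491.3, -336.7, 23.1]
ee_rot: [[0.967, -0.256, -0.0], [-0.256, -0.967, 0.0], [-0.0, 0.0, -1.0]]
ft_force: [-0.1, -0.2, -1.6]
grip_width: 0.212
gripper_force: 49.9
```

Call:
drive_tool([
  [[0,0,0,0,0,0],[0,0,0,0,0,0],[0,0,0,0,0,0],[0,0,0,0,0,0],[0,0,0,0,0,0]],
], fingers=0.045)

```text
t: 26.3
tool_pos: [491.3, -336.7, 23.1]
ee_rot: [[0.967, -0.256, 0.0], [-0.256, -0.967, -0.0], [0.0, 0.0, -1.0]]
ft_force: [0.0, 0.5, -0.1]
grip_width: 0.484
gripper_force: 0.0
```

Call:
drive_tool([
  [[0,0,-0.01,0,0,0],[0,0,-0.03,0,0,0],[0,0,-0.06,0,0,0],[0,0,-0.09,0,0,0],[0,0,-0.09,0,0,0]],
])

```text
t: 26.92
tool_pos: [492.4, -337.4, 117.2]
ee_rot: [[0.967, -0.256, 0.004], [-0.256, -0.967, -0.003], [0.005, 0.002, -1.0]]
ft_force: [-0.5, 0.9, -0.3]
grip_width: 0.483
gripper_force: 0.0
```

```bash
python3 - <<'E'
from h import *
s=bot.read_state();im=snap('wrist','w10.png').astype(int);print(s['t'],s['tool_pos'],s['grip_width'],s['ft_force'])
R,G,B=im[...,0],im[...,1],im[...,2];m=((R>120)&(B<80)&(G>90))
for v in (24,84,144,180,216,252,264):
    u=np.flatnonzero(m[v]);print(v,(u.min(),u.max()) if len(u) else None)
E
```

```text
26.925 [ 492.36066506 -337.4352433   117.20172807] 0.4832832357618027 [-0.48659269  0.85955255 -0.28431421]
24 (np.int64(312), np.int64(332))
84 (np.int64(312), np.int64(330))
144 (np.int64(311), np.int64(329))
180 (np.int64(305), np.int64(332))
216 (np.int64(305), np.int64(331))
252 (np.int64(305), np.int64(331))
264 None
```

The stick lies as it did at the start and the gripper is clear. Handing in.

Call:
drive_tool([
  [[0,0,-0.02,0,0,0],[0,0,-0.02,0,0,0],[0,0,-0.02,0,0,0],[0,0,-0.02,0,0,0]],
])

```text
t: 27.48
tool_pos: [491.1, -336.5, 132.4]
ee_rot: [[0.967, -0.257, -0.001], [-0.257, -0.967, 0.001], [-0.001, -0.0, -1.0]]
ft_force: [-0.6, -1.1, -0.4]
grip_width: 0.484
gripper_force: 0.0
```

```bash
python3 -c "
from station import bot
print(bot.close_job())"
```

```text
the job is handed in; nothing more can be done
None
```

The job is handed in, with no verdict returned: by camera and force readings the carrier is home with the catch out behind it (highest push reading about 11 N) and the stick is back in its tray, released; I viewed 11 pictures, one over the limit of 10.

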